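# Fetch the red-capped vial from the parts bin

### The arm

A 7-joint arm with a two-finger parallel gripper is mounted at the origin on a cart in front of the work surface, level with it; the furniture and walls round the work are solid. World frame = base frame: x ahead of the robot, y to its left, z up, the work surface at z = 0. Lengths are in m, angles in rad, forces in N, time in s.
With the tool pointing down it reaches from about 0.425 to 1.025 m from the base axis. Payload 9.4 kg.
Tool frame: the origin (TCP) lies midway between the tips of the shut fingers; the grasp point (between the pads) lies 19 mm behind it; z points along the fingers, y is the line along which they close (so a half turn about z gives the same grasp; the last joint's range is limited). The gripper opens to 85 mm and grips with 20 to 120 N. Pads are 22 mm wide; open, the fingers measure 114 mm over their backs; the gripper's body (76 mm by 85 mm) begins 54 mm behind the grasp point. The pads swing forward as they close: fully open they stand 13 mm farther back than shut.
Start: joints at [1.186, 0.599, -0.003, 1.599, 0.002, 0.943, -0.08], TCP at [0.22, -0.691, 0.231] pointing down, gripper open.
Joint ranges: [-2.57, 2.57], [-0.35, 1.97], [-1.29, 1.29], [0.11, 2.56], [-1.05, 4.19], [0.11, 1.86], [-2.63, 2.63]. Speed limits (rad/s): [2.22, 2.22, 3.01, 3.01, 3.14, 3.14, 3.14].

### API

Orientations are given as a unit quaternion [w, x, y, z].
In Python, from workcell import arm gives the robot as it stands.
- The arm moves only by the tool play_rows, never from a script. Its argument "moves" is a list that holds one entry, the list of rows, each a list of 7 numbers: the shift along the world's x, y, z in cm, then the turn, a rotation vector about the world's x, y, z in degrees, then the gripper's target within -1 to 1 (fully open at 1, half-way at 0, shut at -1). A call has 1 to 20 rows; each row shifts and turns the commanded pose from where the row before left it; what a row does not reach is not made up. A row lasts 1/8 s, in which the tool goes at most 62.5 mm and 10.7 degrees, less where a joint would pass 70% of its speed; a pose out of reach is approached as far as the arm can. A call is refused whole if a number of a shift passes 6.25 or a number of a turn 10.7, either way. A call with a gripper value outside its range is refused whole. The fingers move at their own pace and stop on an object; "newtons" is the grip in N (left out, the last holds). Time passes only in rows, so rows that do not move let the fingers close. It gives the time, the measured TCP pose, the force, the opening and the grip force at its end, in the units of the state.
- arm.get_obs(): the state, without advancing time (a new reading comes with each control period).
- arm.capture(name): name is "side" or "top" or "wrist"; returns the picture (384x512x3 uint8, blue, green, red); there is no depth.
- arm.calibration(name): a dict with "mtx" (3x3 intrinsics, pixels), "k1" (the pictures are not rectified: a ray, as slopes to the right and down, at radius r is drawn at 1 + k1 r^2 times it, then the intrinsics apply), "origin" and "rotation" of the camera in the world. Camera axes: x right, y down, z forward; pixel columns grow to the right and rows downward; lengths in m; the calibration is good to about 2 mm. A picture is of the moment at which its call begins: read the wrist's pose just before it. calibration takes no time and is no camera call; for the wrist camera it gives the pose at the moment of the call.
- arm.finish_job(): hands the job in; it is judged then, once.
The state is a dict: "time": time; "joints": joint angles; "qd": joint speeds; "joint_torque": joint torques, N m; "tool_pos": TCP position; "eef_rot": TCP orientation; "wrist_force": force on the tool from outside, world axes, zero at the start; "wrist_torque": the same for the moment, N m; "grip_width": finger opening in m; "grip_force": force on a finger pad.
Only numpy, scipy, OpenCV 4.12 (cv2) and the standard library are available. Lean on these libraries where they do the work, as an engineer would, in place of code of your own. Each camera call takes 0.05 s, during which the arm holds its last target. There are 200 camera calls.

### The job

Pick the sample vial with the red cap out of the blue parts bin and stand it upright in the round recess of the dark grey steel block, then let go. Do not knock over the black-capped vial in the bin.

Things in the scene. Friction and masses are not known exactly. Their poses are not given: they have to be found in the camera images.
- red_vial: clear sample vial with a red screw cap, 30 mm in diameter, 50 mm tall (glass to 40 mm, above it the cap, 27 mm wide), about 25 g, standing upright in the bin; its origin is the centre of its underside, its z axis points up out of the cap
- black_vial: the same vial with a black cap, same size, standing upright in the bin; its origin is the centre of its underside, its z axis points up out of the cap
- bin: fixed open blue bin, 190 mm along its x, 250 mm along its y, 40 mm high, walls and floor 4 mm thick; origin: centre of its underside, z up. Besides the vials, small loose parts up to 23 mm high lie in it, 30 mm or more from the red vial's centre. The walls and the black vial stand 45 mm or more from that centre along the bin's x, 60 mm or more along its y
- recess (a point): centre of the flat floor of the round recess in a fixed dark grey steel block, 90 x 90 mm and 24 mm high, on the worktop; the recess is open at the top, 51 mm in diameter and 12 mm deep, so its floor lies 12 mm above the worktop; z up
Mind the look-alikes: they are no part of the job. What is shaped like the red_vial but green is not meant. Leave any yellow look-alike of the part that bears recess alone.

How it is judged:
By the outcome, as a careful person would: the job done as asked, in the order asked, and still so for the second after the job is handed in, with the robot touching nothing.
It also fails if it takes over 38 s, if anything falls off the work surface, if the arm or the gripper's body presses on something with over 40 N, if the wrist force passes 120 N, or if a joint passes its speed limit or range.

## Working session

There is one attempt and no reset: what is moved stays moved. The work goes in short steps, Python scripts to look and compute and a tool call to move; the robot and the scene stay as the last step left them, time stands still between calls to the robot, and variables do not carry over. Pictures are saved under pics/ and viewed, at most 10 in all, crops included, and the job is handed in when it is done.

Besides the shell and the picture viewer there is one more tool, called after ">>>" as name(argument=value, ...) on one line, values as JSON. play_rows: Moves the arm, as the interface text tells. Its arguments: {"type":"object","properties":{"moves":{"type":"array"},"newtons":{"type":"number"}},"required":["moves"]}

```bash
mkdir -p pics
cat > h.py <<'E'
import numpy as np, cv2
from workcell import arm
def ray(c,u,v):
    K=np.array(c["mtx"]);k=c["k1"]
    d=np.array([(u-K[0,2])/K[0,0],(v-K[1,2])/K[1,1]]);s=d.copy()
    for _ in range(20): s=d/(1+k*(s@s))
    return np.array(c["rotation"])@np.array([s[0],s[1],1.])
def at(c,u,v,z):
    r=ray(c,u,v);o=np.array(c["origin"]);return o+r*(z-o[2])/r[2]
E
python3 - <<'E'
from h import *
o=arm.get_obs();print(o["tool_pos"],o["eef_rot"],o["time"],o["grip_width"])
for n in("top","side"):
    cv2.imwrite(f"pics/{n}0.png",arm.capture(n))
    c=arm.calibration(n);print(n,c)
E
```

```text
[ 0.21948002 -0.69050252  0.23041909] [-7.41367641e-04  9.88172856e-01  1.53342160e-01 -1.97741689e-04] 0.0 0.0855036806943356
top {'mtx': array([[383.95561756,   0.        , 257.43106116],
       [  0.        , 383.95561756, 187.38419015],
       [  0.        ,   0.        ,   1.        ]]), 'k1': 0.020961684132813165, 'origin': array([0.48968295, 0.06916559, 1.01195697]), 'rotation': array([ 0.04383709, -0.70166276,  0.71090704, -0.01894379])}
side {'mtx': array([[383.24012321,   0.        , 261.52099306],
       [  0.        , 383.24012321, 199.23995653],
       [  0.        ,   0.        ,   1.        ]]), 'k1': -0.04327363251145484, 'origin': array([0.14495291, 0.396648  , 1.07522786]), 'rotation': array([ 0.10398266, -0.45431915,  0.858964  , -0.21204376])}
```

View pics/top0.png

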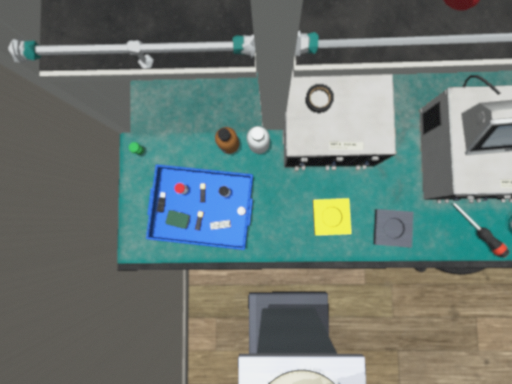

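View pics/side0.png

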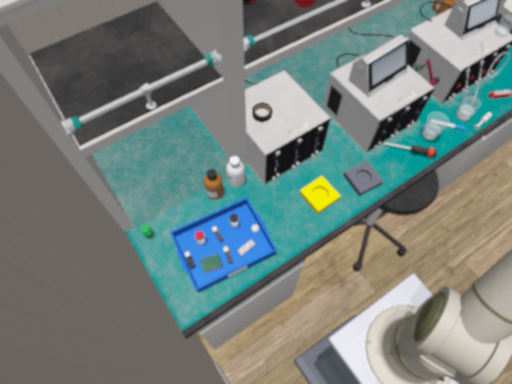

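Top view: the red cap is at (181,188), the black cap at (224,191) and the green look-alike at (136,148), outside the bin. The dark grey block is at (394,228) and the yellow look-alike at (332,216). The red vial is the red-capped one inside the blue bin, and the target is the grey block. I'll confirm both in an enlarged crop.

```bash
sed -i 's/np.array(c\["rotation"\])@/Rm(c)@/' h.py
cat >> h.py <<'E'
from scipy.spatial.transform import Rotation as R
def Rm(c):
    q=np.array(c["rotation"])
    return q if q.shape==(3,3) else R.from_quat(q[[1,2,3,0]]).as_matrix()
E
python3 - <<'E'
from h import *
t=cv2.imread("pics/top0.png")
a=cv2.resize(t[155:260,140:265],None,fx=4,fy=4,interpolation=cv2.INTER_CUBIC)
b=cv2.resize(t[190:260,365:435],None,fx=4,fy=4,interpolation=cv2.INTER_CUBIC)
s=np.zeros((420,790,3),np.uint8);s[:,:500]=a;s[:280,505:785]=b
cv2.imwrite("pics/crop.png",s)
c=arm.calibration("top")
for n,u,v,z in(("red",181,188,.054),("black",224,191,.054),("recess",394.5,228,.012),("yellow",332,216,.02),("pillar",(275),130,0),("btl",227,138,.08),("white",258,138,.08),("boxcorner",286,160,0.1),("binUL",158,167,.04),("binUR",253,176,.04),("binLL",150,239,.04),("binLR",247,247,.04)):print(n,at(c,u,v,z).round(3))
c=arm.calibration("side")
for n,u,v,z in(("red",200,236,.054),("recess",363,178,.012)):print(n,at(c,u,v,z).round(3))
E
```

```text
red [0.577 0.295 0.054]
black [0.567 0.187 0.054]
recess [ 0.47  -0.245  0.012]
yellow [ 0.502 -0.086  0.02 ]
pillar [0.734 0.055 0.   ]
btl [0.697 0.175 0.08 ]
white [0.695 0.099 0.08 ]
boxcorner [0.636 0.032 0.1  ]
binUL [0.633 0.359 0.04 ]
binUR [0.606 0.114 0.04 ]
binLL [0.449 0.377 0.04 ]
binLR [0.427 0.131 0.04 ]
red [0.573 0.299 0.054]
recess [ 0.469 -0.242  0.012]
```

View pics/crop.png

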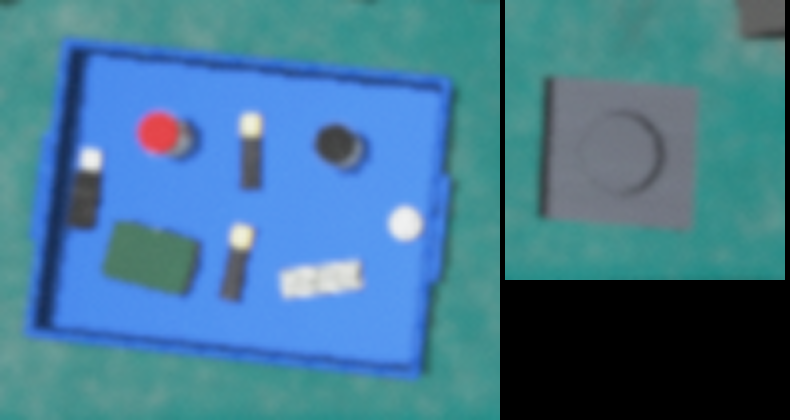

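The crop confirms the red-capped vial at about (179,188) in the bin and the grey block's recess at about (394,228). The nearest loose part to the red vial is the dark stick to its right. I'll close the fingers along the bin's y axis with the opening reduced.

>>> play_rows(moves=[[[1.8,4.95,-0.2,0,0,-1.2,0.2],[1.8,4.95,-0.2,0,0,-1.2,0.2],[1.8,4.95,-0.2,0,0,-1.2,0.2],[1.8,4.95,-0.2,0,0,-1.2,0.2],[1.8,4.95,-0.2,0,0,-1.2,0.2],[1.8,4.95,-0.2,0,0,-1.2,0.2],[1.8,4.95,-0.2,0,0,-1.2,0.2],[1.8,4.95,-0.2,0,0,-1.2,0.2],[1.8,4.95,-0.2,0,0,-1.2,0.2],[1.8,4.95,-0.2,0,0,-1.2,0.2],[1.8,4.95,-0.2,0,0,-1.2,0.2],[1.8,4.95,-0.2,0,0,-1.2,0.2],[1.8,4.95,-0.2,0,0,-1.2,0.2],[1.8,4.95,-0.2,0,0,-1.2,0.2],[1.8,4.95,-0.2,0,0,-1.2,0.2],[1.8,4.95,-0.2,0,0,-1.2,0.2],[1.8,4.95,-0.2,0,0,-1.2,0.2],[1.8,4.95,-0.2,0,0,-1.2,0.2],[1.8,4.95,-0.2,0,0,-1.2,0.2],[1.8,4.95,-0.2,0,0,-1.2,0.2]]])

```text
time: 2.6
tool_pos: [0.5799, 0.3007, 0.1909]
eef_rot: [0.0, 0.998, -0.056, -0.0]
wrist_force: [1.0, 0.3, -0.1]
grip_width: 0.0514
grip_force: 0.0
```

Run:
```python
from h import *
arm.capture("wrist");arm.capture("wrist")
o=arm.get_obs();c=arm.calibration("wrist");i=arm.capture("wrist")
np.save("wc1.npy",c,allow_pickle=True)
cv2.imwrite("pics/w1.png",cv2.resize(i,None,fx=1.5,fy=1.5,interpolation=cv2.INTER_CUBIC))
print(o["time"],o["tool_pos"],o["eef_rot"],o["joints"],o["grip_width"],o["wrist_force"],c["origin"])
```

```text
2.7 [0.57970476 0.30614081 0.19033463] [-1.64312186e-03  9.98621987e-01 -5.24540470e-02 -1.87880540e-05] [-0.58247296  0.55805648  0.01734432  1.80754389 -0.01699189  0.7742524
 -2.23138331] 0.05101958842337747 [-1.49185704 -0.83395916 -0.86866693] [0.66066457 0.296095   0.33250115]
```

View pics/w1.png

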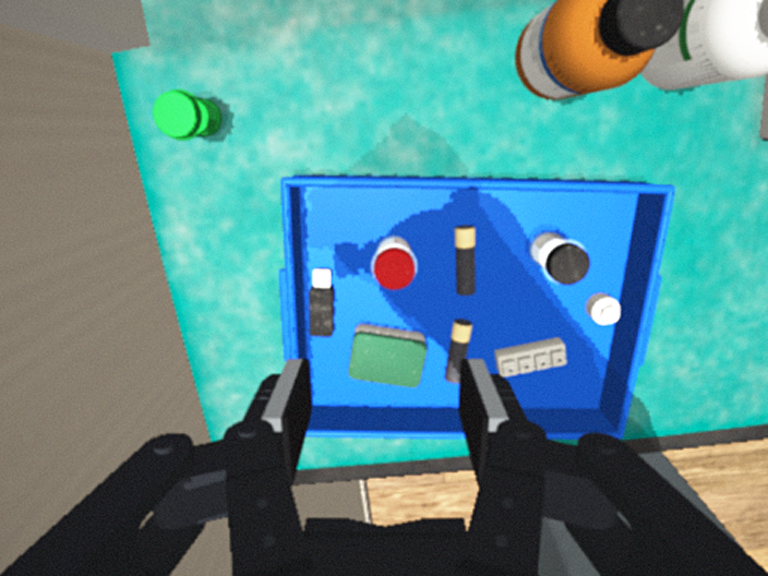

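The wrist view shows the red cap top at (395,269) in the enlarged picture, the dark stick to its right at (465,260) and the black vial at (567,262). The fingers are square to the bin.

Run:
```python
from h import *
c=arm.calibration("wrist");o=arm.get_obs();print(o["time"],o["tool_pos"])
for n,u,v,z in(("red",395,269,.054),("stickL",455,260,.012),("black",567,263,.054),("boxL",333,280,.02)):print(n,at(c,u/1.5,v/1.5,z).round(4))
c=arm.calibration("top");print(at(c,179.3,187.7,.054))
```

```text
2.75 [0.57919255 0.30245965 0.1902606 ]
red [0.5789 0.2947 0.054 ]
stickL [0.5688 0.2512 0.012 ]
black [0.5713 0.1858 0.054 ]
boxL [0.5656 0.3399 0.02  ]
[0.57734262 0.29964409 0.054     ]
```

>>> play_rows(moves=[[[-0.1,-0.5,-3,0,0,0,0.2],[0,0,-4,0,0,0,0.2],[0,0,-3.5,0,0,0,0.2],[0,0,0,0,0,0,0.2],[0,0,0,0,0,0,0.2]]])

```text
time: 3.38
tool_pos: [0.5792, 0.2936, 0.0874]
eef_rot: [-0.0, 0.998, -0.056, 0.0]
wrist_force: [0.6, -0.3, -0.2]
grip_width: 0.0511
grip_force: 0.0
```

Run:
```python
from h import *
o=arm.get_obs();c=arm.calibration("wrist");i=arm.capture("wrist")
cv2.imwrite("pics/w2.png",cv2.resize(i,None,fx=1.5,fy=1.5,interpolation=cv2.INTER_CUBIC))
P=np.mean([arm.get_obs()["tool_pos"]],0)
print(o["time"],o["tool_pos"],o["eef_rot"],o["grip_width"],c["origin"],c["rotation"])
# project tcp
def proj(p):
    q=Rm(c).T@(np.array(p)-c["origin"]);s=q[:2]/q[2];s*=1+c["k1"]*(s@s);K=c["mtx"];return (s*K[0,0]+K[:2,2])*1.5
print(proj(o["tool_pos"]),proj([.578,.2955,.054]))
```

```text
3.375 [0.57915865 0.29357394 0.08737376] [-7.51375718e-05  9.98439873e-01 -5.58363784e-02  3.37842843e-04] 0.051056881852113475 [0.66000153 0.2834136  0.22962516] [-0.10612195 -0.65787455  0.7361157   0.11862922]
[381.32690713 379.25675124] [377.57979862 342.03103801]
```

View pics/w2.png

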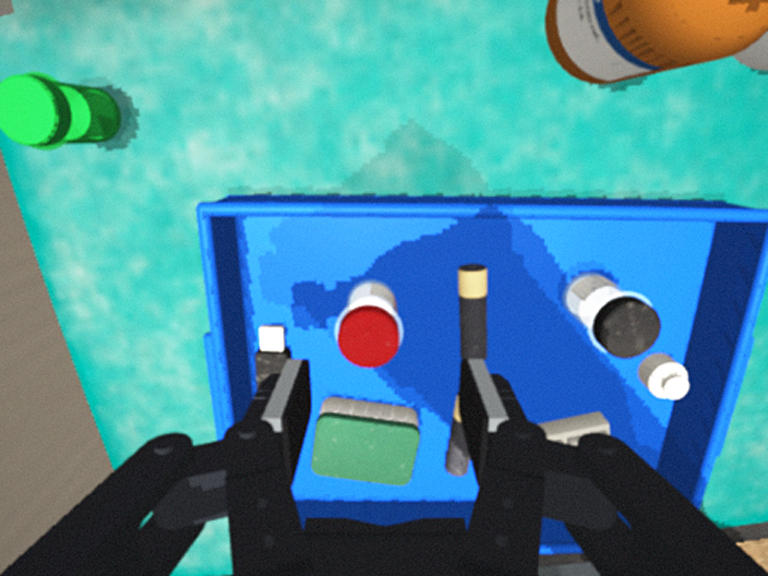

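The red cap is at (369,336), so it lies about 5 mm to +y and 2 mm to +x of the tool axis. I'll correct for that, narrow the opening a little and go down. The left part's white tip at (271,338) is close to the left finger.

>>> play_rows(moves=[[[0.2,0.5,0,0,0,0,0.05],[0,0,0,0,0,0,0.05],[0,0,-2.5,0,0,0,0.05],[0,0,-2.2,0,0,0,0.05],[0,0,-1.2,0,0,0,0.05],[0,0,-0.8,0,0,0,0.05],[0,0,0,0,0,0,0.05]]])

```text
time: 4.3
tool_pos: [0.5806, 0.2991, 0.0191]
eef_rot: [0.0, 0.998, -0.055, -0.0]
wrist_force: [-0.5, -0.1, 0.4]
grip_width: 0.0449
grip_force: 0.0
```

Run:
```python
from h import *
i=arm.capture("wrist")
cv2.imwrite("pics/w3.png",cv2.resize(i,None,fx=1.5,fy=1.5,interpolation=cv2.INTER_CUBIC))
```

```text
(no output)
```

View pics/w3.png

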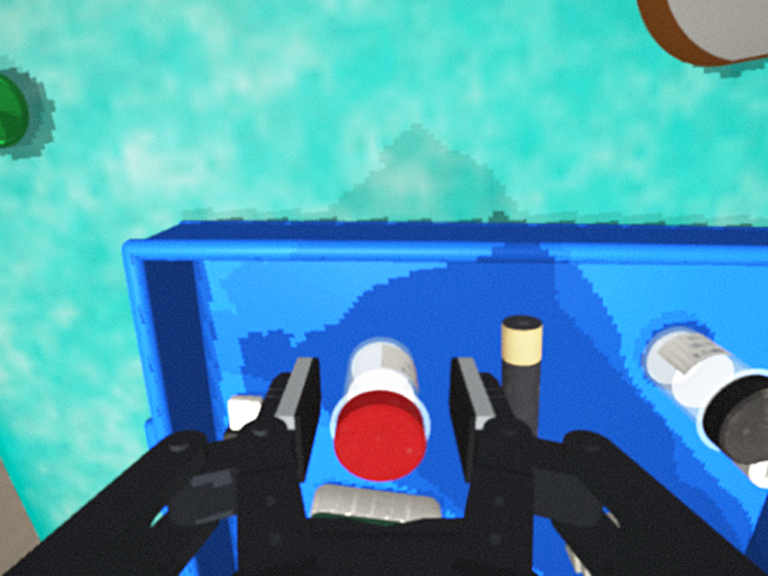

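The vial is centred between the fingers, with the cap at (380,435), and the neighbouring parts are clear. Closing the gripper.

>>> play_rows(moves=[[[0,0,0,0,0,0,-1],[0,0,0,0,0,0,-1],[0,0,0,0,0,0,-1],[0,0,0,0,0,0,-1],[0,0,0,0,0,0,-1]]], newtons=30)

```text
time: 4.97
tool_pos: [0.5811, 0.2993, 0.0199]
eef_rot: [-0.0, 0.998, -0.056, 0.001]
wrist_force: [-0.2, 0.9, 6.6]
grip_width: 0.0282
grip_force: 29.7
```

>>> play_rows(moves=[[[0,0,1,0,0,0,-1],[0,0,2,0,0,0,-1],[0,0,4,0,0,0,-1],[0,0,5,0,0,0,-1],[0,0,3,0,0,0,-1],[0,0,0,0,0,0,-1]]])

```text
time: 5.72
tool_pos: [0.5819, 0.2997, 0.1734]
eef_rot: [-0.002, 0.998, -0.056, 0.002]
wrist_force: [-0.1, 0.1, 0.2]
grip_width: 0.0278
grip_force: 29.6
```

Run:
```python
from h import *
i=arm.capture("wrist");j=arm.capture("top")
s=np.zeros((420,790,3),np.uint8)
s[:384,:512]=i;s[:276,514:790]=cv2.resize(j[150:242,150:242],None,fx=3,fy=3)
cv2.imwrite("pics/w4.png",s)
```

```text
(no output)
```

View pics/w4.png

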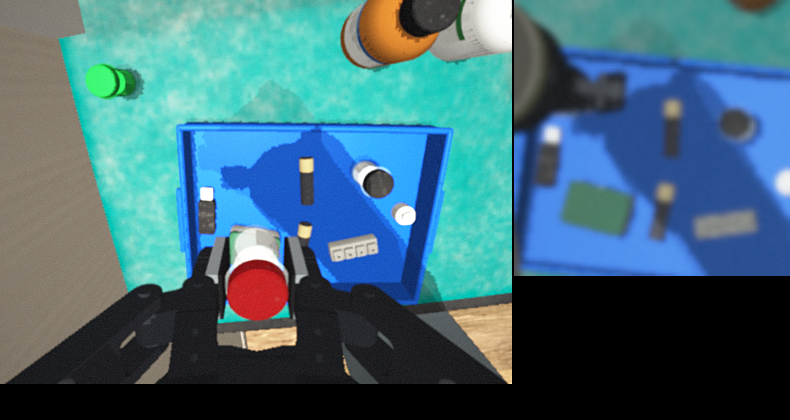

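Lift succeeded: the red-capped vial hangs upright in the grip with its cap at (258,290), and the black vial still stands at (375,180). Next I'll compute the offset in the grip and the move to the block.

Run:
```python
from h import *
o=arm.get_obs();c=arm.calibration("wrist");p=o["tool_pos"];print(p)
v=at(c,258,290,p[2]+.0345);print("cap",v,v-p)
t=at(arm.calibration("top"),394.2,228,.024);s=at(arm.calibration("side"),363,178,.024);print(t,s)
```

```text
[0.58044775 0.29897292 0.17005744]
cap [0.58232562 0.29693603 0.20455744] [ 0.00187786 -0.00203689  0.0345    ]
[ 0.4700447  -0.24040084  0.024     ] [ 0.46551913 -0.23525567  0.024     ]
```

>>> play_rows(moves=[[[-0.8,-4,0,0,0,0,-1],[-0.8,-4,0,0,0,0,-1],[-0.8,-4,0,0,0,0,-1],[-0.8,-4,0,0,0,0,-1],[-0.8,-4,0,0,0,0,-1],[-0.8,-4,0,0,0,0,-1],[-0.8,-4,0,0,0,0,-1],[-0.8,-4,0,0,0,0,-1],[-0.8,-4,0,0,0,0,-1],[-0.8,-4,0,0,0,0,-1],[-0.8,-4,0,0,0,0,-1],[-0.8,-4,0,0,0,0,-1],[-0.8,-4,0,0,0,0,-1],[-0.8,-2.4,0,0,0,0,-1],[0,0,0,0,0,0,-1],[0,0,0,0,0,0,-1]]])

```text
time: 7.82
tool_pos: [0.4685, -0.244, 0.1686]
eef_rot: [-0.0, 0.998, -0.055, -0.001]
wrist_force: [-0.9, 0.1, -0.5]
grip_width: 0.0279
grip_force: 29.7
```

Run:
```python
from h import *
o=arm.get_obs();i=arm.capture("wrist");print(o["tool_pos"])
cv2.imwrite("pics/w5.png",cv2.resize(i,None,fx=1.5,fy=1.5,interpolation=cv2.INTER_CUBIC))
```

```text
[ 0.46845589 -0.24401535  0.16864784]
```

View pics/w5.png

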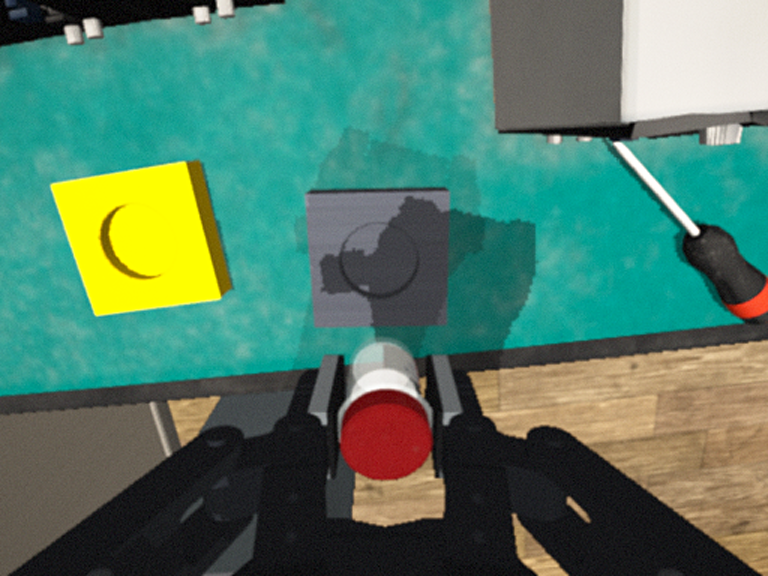

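The wrist view shows the grey block with its recess rim centred at (379,259) and the vial still held upright. The yellow block is to the left at (145,240).

Run:
```python
from h import *
o=arm.get_obs();c=arm.calibration("wrist");p=o["tool_pos"]
print(p,at(c,379/1.5,259/1.5,.024)-p, at(c,386/1.5,434/1.5,p[2]+.0345)-p)
```

```text
[ 0.46870537 -0.24373188  0.16880563] [ 0.00505616  0.00194187 -0.14480563] [ 0.00230952 -0.00179546  0.0345    ]
```

>>> play_rows(moves=[[[0.2,0.4,-3,0,0,0,-1],[0,0,-4,0,0,0,-1],[0,0,-3.5,0,0,0,-1],[0,0,-2,0,0,0,-1],[0,0,-1,0,0,0,-1],[0,0,0,0,0,0,-1],[0,0,0,0,0,0,-1]]])

```text
time: 8.75
tool_pos: [0.4711, -0.2408, 0.035]
eef_rot: [0.0, 0.998, -0.055, 0.0]
wrist_force: [0.6, 0.3, 0.3]
grip_width: 0.0279
grip_force: 29.7
```

Run:
```python
from h import *
o=arm.get_obs();i=arm.capture("wrist");print(o["tool_pos"],o["wrist_force"])
cv2.imwrite("pics/w6.png",cv2.resize(i,None,fx=1.5,fy=1.5,interpolation=cv2.INTER_CUBIC))
```

```text
[ 0.47113274 -0.24083991  0.03498374] [0.56596475 0.34151345 0.28791337]
```

View pics/w6.png

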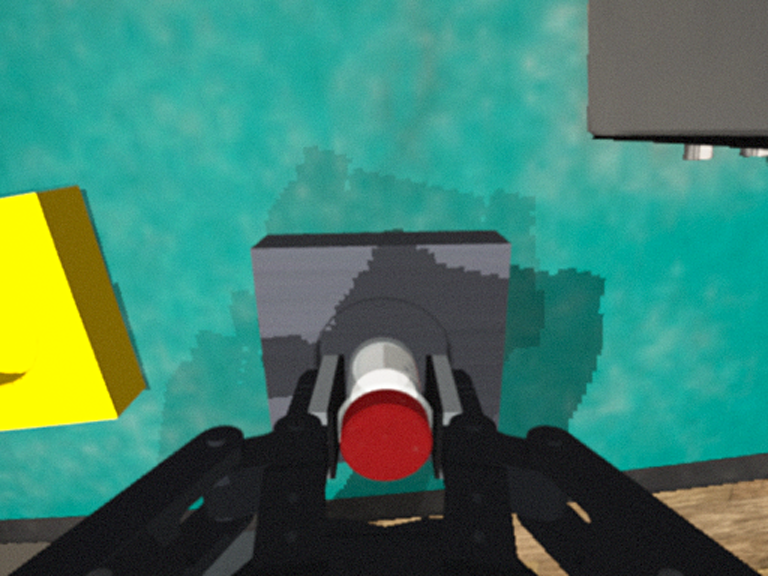

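The rim spans columns 318 to 450, with its far edge at (383,297). The far edge of the vial's base is at (383,338). The columns match, so I only need to check the fore-aft offset.

Run:
```python
from h import *
c=arm.calibration("wrist");p=arm.get_obs()["tool_pos"]
r=at(c,383/1.5,298/1.5,.024);b=at(c,383/1.5,338/1.5,.0195)
l=at(c,318/1.5,360/1.5,.024);q=at(c,450/1.5,360/1.5,.024)
print(p,"rim ctr x",r[0]-.0255,"base ctr x",b[0]-.015,"rim y",(l+q)/2,np.linalg.norm(l-q),"base",b,"block",at(c,382/1.5,245/1.5,.024)[0]-.045)
```

```text
[ 0.47114299 -0.24098633  0.03512126] rim ctr x 0.4717289110283134 base ctr x 0.46470397690254356 rim y [ 0.47275956 -0.24209958  0.024     ] 0.04925364672601164 base [ 0.47970398 -0.24249489  0.0195    ] block 0.47141741752858485
```

The vial looks the same as it did standing in the bin, so it is upright. I'll shift 2 mm in +x and set it down gently.

>>> play_rows(moves=[[[0.2,0,-0.3,0,0,0,-1],[0,0,-0.2,0,0,0,-1],[0,0,-0.1,0,0,0,-1],[0,0,0,0,0,0,-1]]])

```text
time: 9.3
tool_pos: [0.4725, -0.2409, 0.0282]
eef_rot: [-0.0, 0.998, -0.056, -0.0]
wrist_force: [-0.5, -0.0, -1.5]
grip_width: 0.0281
grip_force: 29.7
```

>>> play_rows(moves=[[[0,0,-0.1,0,0,0,-1],[0,0,0,0,0,0,-1]]])

```text
time: 9.55
tool_pos: [0.4729, -0.241, 0.0278]
eef_rot: [0.0, 0.998, -0.055, 0.0]
wrist_force: [0.1, -0.0, 8.4]
grip_width: 0.0279
grip_force: 30.2
```

Force rose to 8.4 N, so the vial is on the recess floor. Releasing and retreating straight up.

>>> play_rows(moves=[[[0,0,0,0,0,0,-0.2],[0,0,0,0,0,0,0],[0,0,0,0,0,0,0.2],[0,0,0,0,0,0,0.2],[0,0,0.5,0,0,0,0.2],[0,0,2,0,0,0,0.2],[0,0,4,0,0,0,0.2],[0,0,5,0,0,0,0.2],[0,0,4,0,0,0,0.2],[0,0,0,0,0,0,0.2],[0,0,0,0,0,0,0.2]]])

```text
time: 10.92
tool_pos: [0.4723, -0.2408, 0.1823]
eef_rot: [0.0, 0.998, -0.056, 0.0]
wrist_force: [0.1, 0.6, -0.4]
grip_width: 0.0513
grip_force: 0.0
```

Run:
```python
from h import *
i=arm.capture("wrist");j=arm.capture("side")
s=np.zeros((400,790,3),np.uint8)
s[:384,:512]=i;s[:276,514:790]=cv2.resize(j[165:234,178:247],None,fx=4,fy=4)
cv2.imwrite("pics/w7.png",s)
```

```text
(no output)
```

View pics/w7.png

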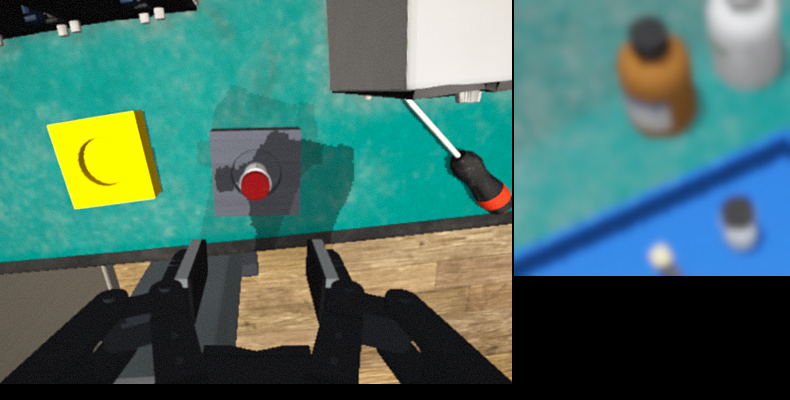

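The red-capped vial stands upright inside the recess, cap at (256,185). The side crop shows the black vial still upright in the bin, and the gripper is clear of everything.

```bash
python3 -c "
from workcell import arm
print(arm.finish_job())"
```

```text
the job is handed in; nothing more can be done
None
```

The red-capped vial is standing upright and released in the grey block's recess, the black-capped vial is still upright in the bin, and I handed the job in at about 11 s; no verdict was returned.

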